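Fill the bottle carrier and lift it level

ROBOT

A 6-joint arm with a two-finger parallel gripper is mounted at the origin on the work surface. World frame = base frame: x ahead of the robot, y to its left, z up, the work surface at z = 0. Lengths are in m, angles in degrees, forces in N, time in s.
With the tool pointing down it reaches from about 0.4 to 0.825 m from the base axis. Payload 7 kg.
Tool frame: the origin (TCP) lies midway between the tips of the shut fingers; the grasp point (between the pads) lies 19 mm behind it; z points along the fingers, y is the line along which they close (so a half turn about z gives the same grasp; the last joint's range is limited). The gripper opens to 88 mm and grips with 3 to 60 N. Pads are 19 mm wide; open, the fingers measure 130 mm over their backs; the gripper's body (78 mm by 193 mm) begins 47 mm behind the grasp point.
Start: joints at [16.507, 20.546, 0.682, 0, -70.136, -16.507], TCP at [0.675, -0, 0.199] pointing down, gripper open.
Joint ranges: [-176.03, 176.03], [-82.01, 121.73], [-58.28, 71.71], [-173.87, 95.51], [-174.79, -0.11], [-173.66, 173.66]. Speed limits (degrees/s): [136.94, 136.94, 172.46, 180, 180, 180].

INTERFACE

Orientations are given as [roll, pitch, yaw] about the fixed x, y, z axes, in that order (R = Rz(yaw) Ry(pitch) Rx(roll)).
In Python, from plant import telemetry, viewer, workorder gives the robot as it stands. The module is installed in compiled form; this text tells all that it offers.
- The arm moves only by the tool carry_out, never from a script. Its argument "rows" is a list of rows, each a list of 6 numbers: the shift along the tool's x, y, z in m, then the turn, a rotation vector about the tool's x, y, z in rad. In form: [[tx, ty, tz, ax, ay, az], ...]. A call has 1 to 8 rows; each row is the pose to reach, as a shift and turn from the pose commanded when the call began, along the tool's axes at that moment; what a row does not reach only later rows make up. A row lasts 1/8 s, in which the tool goes at most 62.5 mm and 10.7 degrees, less where a joint would pass 70% of its speed; a pose out of reach is approached as far as the arm can. A call with a gripper value outside its range is refused whole. "grip" is the gripper's target within -1 to 1 (fully open at 1, half-way at 0, shut at -1), set as the call begins (left out, the last holds). The fingers move at their own pace and stop on an object; the grip force is fixed at half the most. Time passes only in rows, so rows that repeat a pose let the fingers close. It gives the time, the measured TCP pose, the force, the opening and the grip force at its end, in the units of the state.
- telemetry.get_obs(): the state, without advancing time (a new reading comes with each control period).
- viewer.snapshot(name): name is "scene" or "side" or "wrist"; returns the picture (384x512x3 uint8, red, green, blue); there is no depth.
- viewer.camera_info(name): a dict with "intrinsics" (3x3 intrinsics, pixels), "k1" (the pictures are not rectified: a ray, as slopes to the right and down, at radius r is drawn at 1 + k1 r^2 times it, then the intrinsics apply), "extrinsics" (4x4, takes a point from camera to world coordinates); the wrist camera has in their place "tool_from_camera" (4x4, takes a point from camera to tool coordinates, whose origin is the TCP and whose axes are the flange's). Camera axes: x right, y down, z forward; pixel columns grow to the right and rows downward; lengths in m; the calibration is good to about 2 mm. A picture is of the moment at which its call begins: read the wrist's pose just before it. camera_info takes no time and is no camera call.
- workorder.close_job(): hands the job in; it is judged then, once.
The state is a dict: "clock": time; "joint_pos": joint angles; "qvel": joint speeds; "tau": joint torques, N m; "tool_pos": TCP position; "orientation": TCP orientation; "force": force on the tool from outside, world axes, zero at the start; "moment": the same for the moment, N m; "opening": finger opening in m; "gripper_force": force on a finger pad.
Only numpy, scipy, OpenCV 4.12 (cv2) and the standard library are available. Lean on these libraries where they do the work, as an engineer would, in place of code of your own. Each camera call takes 0.05 s, during which the arm holds its last target. There are 200 camera calls.

TASK

Pick up the blue-capped bottle left standing on the bench and set it down upright in the empty well of the yellow bottle carrier without dropping it. Then take the full carrier by its black handle, lift it straight up from where it stands without dragging or tipping it, and finish holding it still and level in the air, its underside about 10 cm above the bench, with all four bottles standing in their wells: do not put it down or let go. Leave everything else on the bench where it is.

Things in the scene. Friction and masses are not known exactly. Their poses are not given: they have to be found in the camera images.
- carrier: Yellow bottle carrier, loose, any yaw. 140 mm along its x, 176 along y, walls 50 mm high, 5 thick; 0.30 kg empty. Origin: centre of its underside, z up. 2 x 2 open wells, each 62 x 62 mm, centred at x = +-34, y = +-52 mm, floors 14 mm above the underside. Between the rows a solid spine 42 mm wide, 50 high, along x; above it a black handle along x on posts 12 mm thick at x = +-64 mm.
- handle (a point): Middle of the black handle, 152 mm straight above the carrier's origin; same axes as the carrier. A flat-sided rubber-covered bar along carrier x: 18 mm thick (along y), 26 mm high (139 to 165 mm above the underside), free over 110 mm of length. The full carrier weighs 0.7 to 0.95 kg and balances within 10 mm of this point.
- empty_well (a point): Centre of the floor of the one empty well, at carrier (x, y, z) = (+34, +52, 14) mm; same axes as the carrier.
- spare: White round bottle with BLUE screw cap and orange band on its label, standing loose on the bench; the only one of its kind outside the carrier. Body 54 mm across up to 66 mm, shoulder to 80 mm, cap 32 mm across from 82 to 108 mm (the top). 0.10 to 0.16 kg. Origin: centre of its underside, z up.
- red_bottle: Bottle of the same shape and size as the spare but with a RED cap and green band; not wanted, leave it. Origin: centre of its underside.
- black_bottle: Amber bottle of the same shape and size with a BLACK cap; not wanted, leave it. Origin: centre of its underside.
- seated1: Blue-capped bottle like the spare, already standing in the carrier's well at carrier x = -34, y = +52 mm; its top is 122 mm above the carrier's underside. Origin: centre of its underside.
- seated2: Blue-capped bottle like the spare, already standing in the carrier's well at carrier x = +34, y = -52 mm; its top is 122 mm above the carrier's underside. Origin: centre of its underside.
- seated3: Blue-capped bottle like the spare, already standing in the carrier's well at carrier x = -34, y = -52 mm; its top is 122 mm above the carrier's underside. Origin: centre of its underside.
- powder_jar: Squat white jar with a blue lid, 73 mm across, 106 mm tall, loose, a bystander at the back. Origin: centre of its underside.
- dropper: Small grey dropper bottle with a blue tip, 33 mm across, 82 mm tall, loose, a bystander at the back. Origin: centre of its underside.
- funnel: Blue plastic funnel standing mouth down, 88 mm across, 85 mm tall, loose, a bystander on the right. Origin: centre of its lower rim.
- scoop: Steel scoop with a wooden handle, about 170 mm long, lying flat along its own x, loose, a bystander on the right. Origin: underside, near its middle.

How it is judged:
By the outcome, as a careful person would: the job done as asked, in the order asked, and still so for the second after the job is handed in, while the arm keeps its last pose, push and grip.
It also fails if it takes over 56 s, if anything falls off the work surface, if the arm or the gripper's body presses on something with over 40 N, if the wrist force passes 120 N, or if a joint passes its speed limit or range.

## Working session

There is one attempt and no reset: what is moved stays moved. The work goes in short steps, Python scripts to look and compute and a tool call to move; the robot and the scene stay as the last step left them, time stands still between calls to the robot, and variables do not carry over. Pictures are saved under pics/ and viewed, at most 10 in all, crops included, and the job is handed in when it is done.

Besides the shell and the picture viewer there is one more tool, called as name([rows], argument=value, ...), one row to a line, values as JSON. carry_out: Moves the arm, as the interface text tells. Its arguments: {"type":"object","properties":{"rows":{"type":"array"},"grip":{"type":"number"}},"required":["rows"]}

```bash
mkdir -p pics
cat > h.py <<'E'
import numpy as np, cv2
from scipy.spatial.transform import Rotation as R
from plant import telemetry, viewer, workorder
def pose():
    o=telemetry.get_obs(); T=np.eye(4)
    T[:3,:3]=R.from_euler('xyz',o['orientation'],degrees=True).as_matrix(); T[:3,3]=o['tool_pos']; return T
def snap(n,f=None):
    T=pose(); im=viewer.snapshot(n)
    if f: cv2.imwrite('pics/'+f,im[:,:,::-1])
    i=viewer.camera_info(n); E=i.get('extrinsics')
    E=T@np.array(i['tool_from_camera']) if E is None else np.array(E)
    return im,(np.array(i['intrinsics']),i['k1'],E)
def onplane(uv,cam,z):
    K,k,E=cam
    p=cv2.undistortPoints(np.array(uv,float).reshape(-1,1,2),K,np.array([k,0,0,0,0.]))[:,0]
    d=np.c_[p,np.ones(len(p))]@E[:3,:3].T; o=E[:3,3]
    return o+d*((z-o[2])/d[:,2])[:,None]
def proj(P,cam):
    K,k,E=cam; q=(np.atleast_2d(P)-E[:3,3])@E[:3,:3]
    return cv2.projectPoints(q,np.zeros(3),np.zeros(3),K,np.array([k,0,0,0,0.]))[0][:,0]
def blobs(im,lo,hi,amin=40):
    m=cv2.inRange(cv2.cvtColor(im,cv2.COLOR_RGB2HSV),np.array(lo),np.array(hi))
    n,l,s,c=cv2.connectedComponentsWithStats(m)
    return [(c[i].round(1).tolist(),s[i].tolist()) for i in range(1,n) if s[i][4]>=amin],l
E
python3 - <<'E'
from h import *
print(telemetry.get_obs())
ims=[]
for n in ('scene','side','wrist'):
    im,c=snap(n,n+'0.png'); print(n,c[2].round(3).tolist(),c[0][0,0],c[1]); ims.append(im)
    for b in blobs(im,(100,100,50),(130,255,255))[0]: print('blue',b)
    for b in blobs(im,(20,120,80),(35,255,255))[0]: print('yel',b)
cv2.imwrite('pics/all.png',cv2.resize(np.vstack([np.hstack(ims[:2]),np.hstack([ims[2],0*ims[2]])]),(800,600))[:,:,::-1])
E
```

```text
{'clock': 0.0, 'joint_pos': array([ 1.65071680e+01,  2.05926443e+01,  6.34753868e-01, -2.11131863e-02,
       -7.01354927e+01, -1.65055249e+01]), 'qvel': array([-0.00218959, -0.02649525,  0.00568233,  0.02084688, -0.0037586 ,
       -0.04096017]), 'tau': array([-8.00930356e-04, -5.82726967e+01,  2.93058443e+01,  6.99745238e+00,
        6.93249181e-03, -2.06530804e-04]), 'tool_pos': array([ 6.74473219e-01, -1.86644732e-05,  1.98413395e-01]), 'orientation': array([ 1.79904826e+02, -7.50378373e-03, -9.00055410e+01]), 'force': array([-0.91460518, -0.07210931,  0.48378029]), 'moment': array([-0.01423536, -0.01079873, -0.03584511]), 'gripper_force': 0.0, 'opening': 0.0876287937502797}
scene [[-0.19, 0.795, -0.576, 1.376], [0.982, 0.161, -0.101, 0.106], [0.012, -0.585, -0.811, 1.25], [0.0, 0.0, 0.0, 1.0]] 471.00705642121096 0.005853071480213531
blue ([72.2, 37.7], [5, 0, 149, 103, 8605])
blue ([172.2, 10.0], [168, 5, 9, 11, 77])
blue ([188.9, 11.4], [185, 7, 9, 10, 78])
blue ([220.5, 22.4], [216, 18, 9, 10, 72])
blue ([237.5, 23.5], [234, 19, 8, 10, 71])
blue ([411.1, 51.4], [406, 47, 11, 1
[... 2129 characters left out ...]
957, 0.29, -0.079], [0.002, 0.29, -0.957, 0.384], [0.0, 0.0, 0.0, 1.0]] 290.3779494609246 0.013209089934089669
blue ([146.4, 14.1], [106, 0, 76, 35, 1986])
blue ([339.5, 15.5], [319, 0, 44, 37, 1294])
blue ([414.6, 4.7], [396, 0, 43, 14, 387])
blue ([428.8, 120.7], [404, 103, 49, 37, 1440])
blue ([152.8, 170.5], [144, 158, 17, 25, 306])
blue ([91.3, 176.3], [74, 164, 36, 27, 789])
blue ([104.4, 212.1], [61, 196, 85, 33, 1830])
yel ([343.8, 88.4], [280, 0, 150, 168, 6924])
yel ([507.1, 23.8], [497, 20, 15, 9, 50])
yel ([495.3, 53.3], [460, 37, 52, 26, 146])
yel ([97.1, 275.2], [87, 250, 27, 51, 487])
yel ([414.6, 275.2], [399, 250, 26, 50, 502])
yel ([390.2, 320.1], [231, 311, 281, 16, 2803])
```

View pics/all.png

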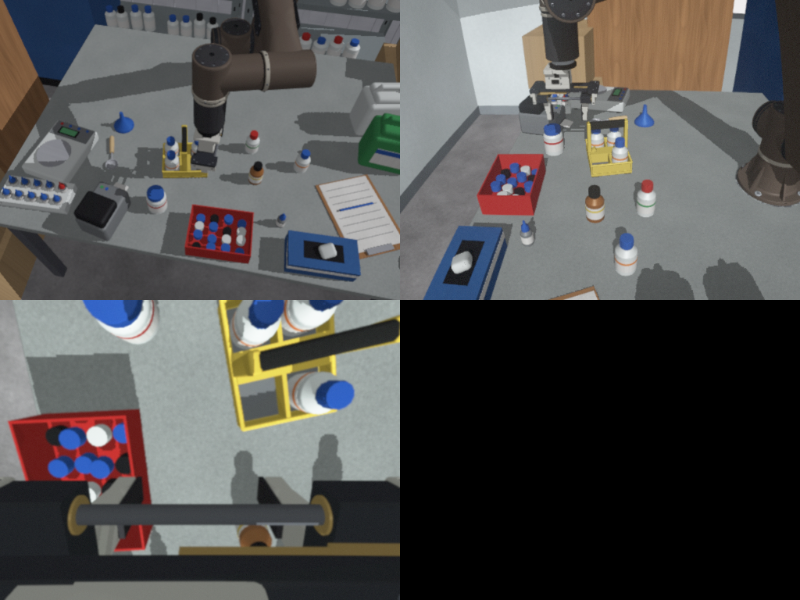

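Run:
```python
from h import *
im,cs=snap('scene');im,cd=snap('side');im,cw=snap('wrist','w1.png')
print('spare',onplane([[390.7,196.8]],cs,.100).round(4),onplane([[289.6,308.6]],cd,.098).round(4))
print('seated scene',onplane([[218.1,180.1],[218.5,198]],cs,.115).round(4))
print('seated wrist',onplane([[428.8,120.7]],cw,.118).round(4))
m=cv2.inRange(cv2.cvtColor(im,cv2.COLOR_RGB2HSV),(20,120,60),(35,255,255)); m[200:]=0; m[:,450:]=0
# visible corners of rim at z=.05: left edge / lower edge
c=max(cv2.findContours(m,0,1)[0],key=cv2.contourArea); h=cv2.convexHull(c)
print(cv2.approxPolyDP(h,3,True)[:,0].tolist())
print('corner',onplane(cv2.approxPolyDP(h,3,True)[:,0],cw,.05).round(4).tolist())
v=cv2.cvtColor(im,cv2.COLOR_RGB2HSV); d=(v[...,2]<60).astype(np.uint8); d[170:]=0
c=max(cv2.findContours(d[:, 300:],0,1)[0],key=cv2.contourArea)+[300,0]
r=cv2.minAreaRect(c); print(r,onplane(cv2.boxPoints(r),cw,.165).round(4).tolist())
```

```text
spare [[0.4919 0.3529 0.1   ]] [[0.4908 0.3561 0.098 ]]
seated scene [[ 0.5446 -0.1667  0.115 ]
 [ 0.6089 -0.1496  0.115 ]]
seated wrist [[ 0.5198 -0.0636  0.118 ]]
[[281, 0], [308, 0], [426, 21], [429, 95], [404, 147], [309, 165], [280, 17]]
corner [[0.6486, -0.1772, 0.05], [0.6216, -0.1771, 0.05], [0.5008, -0.1581, 0.05], [0.485, -0.0869, 0.05], [0.5036, -0.0304, 0.05], [0.6114, -0.0095, 0.05], [0.6492, -0.1623, 0.05]]
((422.6086120605469, 57.44654083251953), (25.05327033996582, 183.27752685546875), 76.32869720458984) [[0.6217, -0.1029, 0.165], [0.5055, -0.1288, 0.165], [0.4976, -0.1141, 0.165], [0.6162, -0.0869, 0.165]]
```

carry_out([
  [-0.02,0.01,0,0,0,-0.02],
  [-0.06,0.03,0,0,0,-0.05],
  [-0.11,0.055,0,0,0,-0.08],
  [-0.16,0.08,0,0,0,-0.12],
  [-0.21,0.105,0,0,0,-0.16],
  [-0.26,0.13,0,0,0,-0.19],
  [-0.29,0.15,0,0,0,-0.22],
  [-0.31,0.16,0,0,0,-0.24],
], grip=1)

```text
clock: 1.3
tool_pos: [0.5133, 0.3119, 0.1997]
orientation: [-180.0, 0.0, -76.1]
force: [0.4, -0.6, 0.1]
opening: 0.0876
gripper_force: 0.0
```

carry_out([
  [0,0,0,0,0,0],
  [0,0,0,0,0,0],
  [0,0,0,0,0,0],
])

```text
clock: 1.68
tool_pos: [0.5154, 0.3092, 0.1993]
orientation: [180.0, -0.0, -76.3]
force: [0.1, -0.2, 0.0]
opening: 0.0875
gripper_force: 0.0
```

```bash
cat > spare.py <<'E'
from h import *
T=pose(); im,cw=snap('wrist','w2.png'); s,cs=snap('scene'); d,cd=snap('side')
print(T.round(4).tolist(), telemetry.get_obs()['joint_pos'].round(1))
print('pred',proj([.4915,.3545,.1],cw))
for b in blobs(im,(100,100,50),(130,255,255),150)[0]: print('blue',b,onplane([b[0]],cw,.105).round(4).tolist())
for n,i,c in(('s',s,cs),('d',d,cd)):
  for col,lo,hi in(('red',(0,150,80),(8,255,255)),):
    for b in blobs(i,lo,hi,60)[0]: print(n,col,b,onplane([b[0]],c,.1).round(3).tolist())
E
python3 spare.py
```

```text
[[0.2364, -0.9717, -0.0001, 0.5154], [-0.9717, -0.2364, -0.0001, 0.3092], [0.0001, 0.0001, -1.0, 0.1993], [0.0, 0.0, 0.0, 1.0]] [ 49.6  13.6  -9.   -0.  -67.3 -35.9]
pred [[266.65767602 228.77805632]]
blue ([24.0, 156.9], [0, 96, 59, 136, 3141]) [[0.7385, 0.3343, 0.105]]
blue ([269.0, 228.0], [255, 210, 30, 36, 849]) [[0.4901, 0.3509, 0.105]]
s red ([371.7, 39.8], [368, 36, 9, 9, 68]) [[-0.265, 0.257, 0.1]]
s red ([391.7, 46.1], [387, 42, 10, 9, 73]) [[-0.241, 0.336, 0.1]]
s red ([324.8, 172.3], [321, 167, 9, 11, 78]) [[0.438, 0.148, 0.1]]
s red ([280.4, 300.2], [237, 262, 87, 75, 2924]) [[0.882, 0.081, 0.1]]
d red ([153.5, 205.0], [122, 198, 61, 21, 754]) [[0.831, 0.044, 0.1]]
d red ([134.2, 259.9], [99, 226, 77, 49, 1736]) [[0.815, 0.247, 0.1]]
d red ([316.7, 238.4], [310, 231, 13, 15, 145]) [[0.434, 0.156, 0.1]]
```

View pics/w2.png

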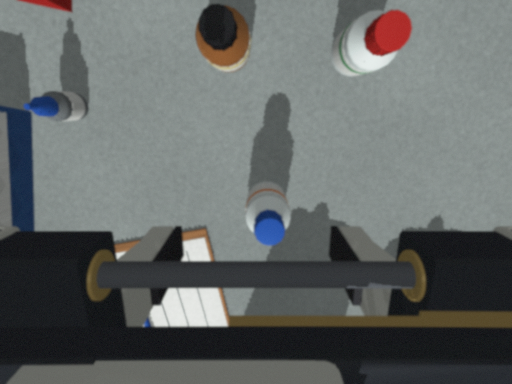

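carry_out([
  [-0.025,0.007,0,0,0,0],
  [-0.048,0.014,0.005,0,0,0],
  [-0.048,0.014,0.03,0,0,0],
  [-0.048,0.014,0.055,0,0,0],
  [-0.048,0.014,0.08,0,0,0],
  [-0.048,0.014,0.1,0,0,0],
  [-0.048,0.014,0.112,0,0,0],
  [-0.048,0.014,0.112,0,0,0],
])

```text
clock: 2.82
tool_pos: [0.4899, 0.3527, 0.0867]
orientation: [179.9, -0.1, -76.3]
force: [0.1, -0.1, 0.5]
opening: 0.0875
gripper_force: 0.0
```

carry_out([
  [0,0,0,0,0,0],
  [0,0,0,0,0,0],
  [0,0,0,0,0,0],
  [0,0,0,0,0,0],
  [0,0,0,0,0,0],
  [0,0,0,0,0,0],
  [0,0,0,0,0,0],
], grip=-0.6)

```text
clock: 3.7
tool_pos: [0.49, 0.3533, 0.0873]
orientation: [180.0, -0.0, -76.2]
force: [0.2, 0.3, -0.4]
opening: 0.0233
gripper_force: 0.0
```

Run:
```python
from h import *
a,_=snap('wrist');b,_=snap('side');c,_=snap('scene');o=telemetry.get_obs();print(o['opening'],o['gripper_force'])
b=cv2.resize(b[220:384,220:400],(400,364));c=cv2.resize(c[120:284,320:500],(400,364))
a=cv2.resize(a,(400,300))
cv2.imwrite('pics/g1.png',np.hstack([b,c])[:,:,::-1])
cv2.imwrite('pics/g1w.png',a[:,:,::-1])
```

```text
0.018093927042082923 0.0
```

View pics/g1.png

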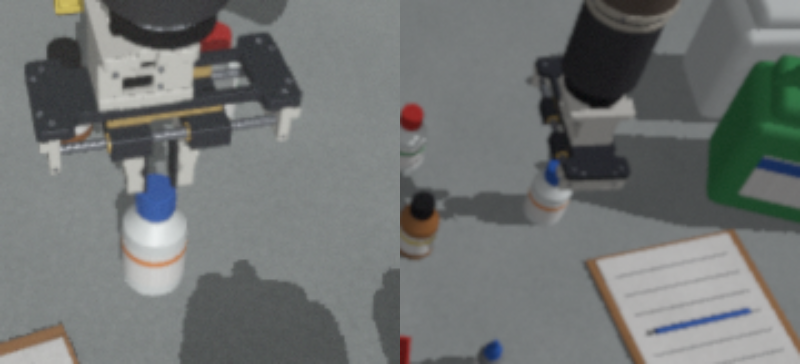

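The fingers closed just to the -y side of the cap; the bottle still stands. Remeasuring.

Run:
```python
from h import *
for n in('scene','side','wrist'):
    im,c=snap(n)
    for b in blobs(im,(100,100,50),(130,255,255),60)[0]:
        for z in(.095,): 
            p=onplane([b[0]],c,z)[0]
            if abs(p[0]-.49)<.06 and abs(p[1]-.355)<.06: print(n,b,p.round(4),onplane([b[0]],c,.108)[0].round(4))
    # white body bottom / orange band
    for b in blobs(im,(5,100,120),(18,255,255),8)[0]:
        p=onplane([b[0]],c,.045)[0]
        if abs(p[0]-.49)<.08 and abs(p[1]-.355)<.08: print(n,'band',b,p.round(4))
```

```text
side ([290.2, 309.3], [281, 298, 18, 22, 283]) [0.4896 0.355  0.095 ] [0.4898 0.3665 0.108 ]
side band ([287.7, 337.5], [277, 334, 24, 6, 28]) [0.4925 0.3793 0.045 ]
wrist ([255.7, 228.1], [233, 200, 46, 58, 1964]) [0.489  0.3541 0.095 ] [0.4903 0.3485 0.108 ]
wrist band ([253.5, 170.4], [247, 170, 14, 2, 14]) [0.4973 0.3273 0.045 ]
```

View pics/g1w.png

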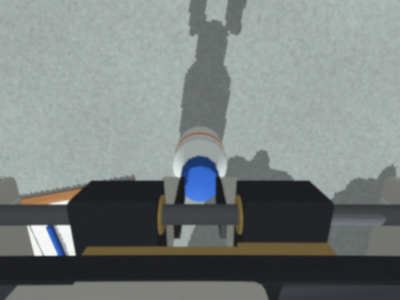

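Run:
```python
from h import *
T=pose();o=telemetry.get_obs();print(T[:3,3].round(4),o['opening'],o['gripper_force'],o['force'])
out=[]
for n,S in(('wrist',40),('side',30),('scene',30)):
    im,c=snap(n); q=proj([T[:3,3],T[:3,3]-.019*T[:3,2]],c); print(n,q.round(1).tolist()) if 0 else None
    u,v=map(int,q[0]); w=S; x0,y0=u-w,v-w
    k=cv2.resize(im[y0:y0+2*w,x0:x0+2*w],(266,400),interpolation=cv2.INTER_CUBIC) if 0 else cv2.resize(im[y0:y0+2*w,x0:x0+2*w],(266,266),interpolation=cv2.INTER_CUBIC)
    for p,col in zip(q,((255,0,255),(0,255,0))):
        cv2.circle(k,tuple(((p-[x0,y0])*266/(2*w)).astype(int).tolist()),3,col,-1)
    out.append(k)
cv2.imwrite('pics/g2.png',np.hstack(out)[:,:,::-1])
```

```text
[0.49   0.3533 0.0874] 0.017468871601591072 0.0 [0.04167439 0.25172946 0.03173466]
```

View pics/g2.png

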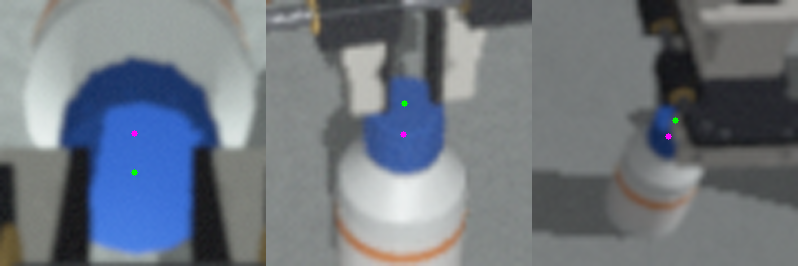

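The fingers reach only the cap's top part and have not taken hold; I'll open, go 10 mm lower and close again.

carry_out([
  [0,0,0,0,0,0],
  [0,0,0,0,0,0],
  [0,0,0,0,0,0],
  [0,0,0,0,0,0],
  [0,0,0,0,0,0],
  [-0.003,0,0.005,0,0,0],
  [-0.003,0,0.01,0,0,0],
  [-0.003,0,0.01,0,0,0],
], grip=0.4)

```text
clock: 5.15
tool_pos: [0.4889, 0.3559, 0.0766]
orientation: [179.9, -0.0, -76.2]
force: [0.1, 0.2, -0.2]
opening: 0.0615
gripper_force: 0.0
```

carry_out([
  [0,0,0,0,0,0],
  [0,0,0,0,0,0],
  [0,0,0,0,0,0],
  [0,0,0,0,0,0],
  [0,0,0,0,0,0],
  [0,0,0,0,0,0],
], grip=-1)

```text
clock: 5.9
tool_pos: [0.4894, 0.3563, 0.0775]
orientation: [-180.0, 0.0, -76.2]
force: [-0.7, -0.0, 0.3]
opening: 0.0297
gripper_force: 30.0
```

carry_out([
  [0,0,-0.01,0,0,0],
  [0,0,-0.035,0,0,0],
  [0,0,-0.07,0,0,0],
  [0,0,-0.11,0,0,0],
  [0,0,-0.15,0,0,0],
  [0,0,-0.18,0,0,0],
  [0,0,-0.195,0,0,0],
  [0,0,-0.2,0,0,0],
])

```text
clock: 6.9
tool_pos: [0.4892, 0.3563, 0.2778]
orientation: [-180.0, 0.0, -76.3]
force: [0.7, -0.5, -2.1]
opening: 0.0298
gripper_force: 30.0
```

carry_out([
  [0.02,-0.002,0,0,0,0],
  [0.06,-0.005,0,0,0,0],
  [0.11,-0.008,0,0,0,0],
  [0.16,-0.012,0,0,0,0],
  [0.21,-0.016,0,0,0,0],
  [0.26,-0.02,0,0,0,0],
  [0.295,-0.022,0,0,0,0],
  [0.31,-0.023,0,0,0,0],
])

```text
clock: 7.9
tool_pos: [0.5849, 0.0579, 0.2759]
orientation: [179.9, -0.0, -76.4]
force: [-0.4, 0.3, -1.3]
opening: 0.0298
gripper_force: 30.0
```

carry_out([
  [0,0,0,0,0,0],
  [0,0,0,0,0,0],
  [0,0,0,0,0,0],
  [0,0,0,0,0,0],
])

```text
clock: 8.4
tool_pos: [0.5851, 0.0613, 0.2774]
orientation: [-180.0, 0.0, -76.2]
force: [-0.6, 0.5, 0.8]
opening: 0.0299
gripper_force: 30.0
```

```bash
cat > car.py <<'E'
from h import *
T=pose(); im,cw=snap('wrist','w3.png'); d,cd=snap('side','d3.png'); np.savez('v3.npz',T=T)
print(T.round(4).tolist(),telemetry.get_obs()['opening'],telemetry.get_obs()['joint_pos'].round(0))
c0=np.array([.5645,-.107]);a=np.radians(13.5);Q=np.array([[np.cos(a),-np.sin(a)],[np.sin(a),np.cos(a)]])
for n,xy in(('s1',(-.034,.052)),('s2',(.034,-.052)),('s3',(-.034,-.052)),('well',(.034,.052))):
    p=c0+Q@np.array(xy); print(n,p.round(4),'pred px',proj([*p,.115],cw)[0].round(0),proj([*p,.115],cd)[0].round(0))
for n,i,c in(('w',im,cw),('d',d,cd)):
  for b in blobs(i,(100,100,50),(130,255,255),80)[0]:
    p=onplane([b[0]],c,.116)[0]
    if np.hypot(*(p[:2]-c0))<.12: print(n,b,p.round(4))
  for b in blobs(i,(20,120,60),(35,255,255),300)[0]: print(n,'yel',b)
E
python3 car.py
```

```text
[[0.2388, -0.9711, 0.0001, 0.5851], [-0.9711, -0.2388, 0.0001, 0.0613], [-0.0001, -0.0001, -1.0, 0.2774], [0.0, 0.0, 0.0, 1.0]] 0.029594723672656482 [ 25.  10.  -3.  -0. -76. -11.]
s1 [ 0.5193 -0.0644] pred px [339.  77.] [280. 180.]
s2 [ 0.6097 -0.1496] pred px [281. -34.] [249. 163.]
s3 [ 0.5436 -0.1655] pred px [349. -34.] [273. 161.]
well [ 0.5854 -0.0485] pred px [278.  77.] [255. 182.]
w ([340.8, 78.8], [325, 64, 33, 31, 761]) [ 0.5171 -0.0629  0.116 ]
w yel ([308.5, 49.2], [249, 0, 155, 111, 5767])
w yel ([296.8, 319.8], [119, 311, 321, 16, 3128])
d ([281.1, 181.9], [276, 176, 11, 13, 130]) [ 0.517  -0.0514  0.116 ]
d yel ([263.0, 206.5], [238, 176, 59, 50, 1371])
```

View pics/w3.png

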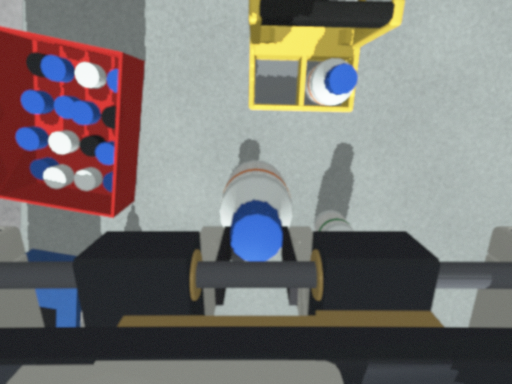

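The held bottle hangs upright; the empty well shows at about (256..300, 62..104) px, the front wall from (249,110) to (352,110), aligned with the tool.

Run:
```python
from h import *
im=cv2.imread('pics/w3.png')[:,:,::-1]; i=viewer.camera_info('wrist'); T=np.load('v3.npz')['T']
cw=(np.array(i['intrinsics']),i['k1'],T@np.array(i['tool_from_camera']))
m=cv2.inRange(cv2.cvtColor(im.copy(),cv2.COLOR_RGB2HSV),(20,120,60),(35,255,255))
fr=[np.nonzero(m[85:130,x])[0].max()+85.5 for x in range(258,346,4)]
lf=[np.nonzero(m[y,230:300])[0].min()+229.5 for y in range(62,106,4)]
rt=[np.nonzero(m[y,330:375])[0].max()+330.5 for y in range(94,107,3)]
print(fr[::4],lf[::3],rt)
P=onplane([[x,v] for x,v in zip(range(258,346,4),fr)],cw,.05); s=np.polyfit(P[:,0],P[:,1],1); yaw=np.degrees(np.arctan(s[0]))
L=onplane([[u,y] for u,y in zip(lf,range(62,106,4))],cw,.05); Rr=onplane([[u,y] for u,y in zip(rt,range(94,107,3))],cw,.05)
for y in (yaw,13.8):
    a=np.radians(y);ex=np.array([np.cos(a),np.sin(a)]);ey=np.array([-ex[1],ex[0]])
    cf=np.median(P[:,:2]@ey); l=np.median(L[:,:2]@ex); r=np.median(Rr[:,:2]@ex)
    c=ex*(l+r)/2+ey*(cf-.088); print('yaw',y,'width',l-r,'c',c.round(4),'well',(c+ex*.034+ey*.052).round(4))
    print('seated1 expected',(c-ex*.034+ey*.052).round(4))
# held bottle cap centre
b=[b for b in blobs(im.copy(),(100,100,50),(130,255,255),300)[0] if b[0][1]>180]; print(b,onplane([b[-1][0]],cw,.2774+.019).round(4))
```

```text
[np.float64(108.5), np.float64(109.5), np.float64(109.5), np.float64(109.5), np.float64(110.5), np.float64(110.5)] [np.float64(249.5), np.float64(249.5), np.float64(248.5), np.float64(248.5)] [np.float64(353.5), np.float64(353.5), np.float64(352.5), np.float64(352.5), np.float64(352.5)]
yaw 12.45563155580696 width 0.14078965643880387 c [ 0.561  -0.1075] well [ 0.583  -0.0494]
seated1 expected [ 0.5166 -0.064 ]
yaw 13.8 width 0.13996795101740228 c [ 0.5622 -0.1073] well [ 0.5828 -0.0487]
seated1 expected [ 0.5168 -0.0649]
[([255.7, 232.0], [229, 200, 55, 62, 2672]), ([48.0, 256.4], [27, 249, 49, 13, 424]), ([61.3, 305.0], [36, 288, 46, 41, 1358])] [[0.6993 0.1431 0.2964]]
```

carry_out([
  [0.02,0.005,0,0,0,0.017],
  [0.05,0.014,0,0,0,0.017],
  [0.08,0.022,0,0,0,0.017],
  [0.097,0.027,0.01,0,0,0.017],
  [0.103,0.028,0.04,0,0,0.017],
  [0.103,0.028,0.08,0,0,0.017],
  [0.103,0.028,0.11,0,0,0.017],
  [0.103,0.028,0.125,0,0,0.017],
])

```text
clock: 9.5
tool_pos: [0.5814, -0.0466, 0.1501]
orientation: [179.8, 0.0, -77.3]
force: [-0.4, 0.2, -1.0]
opening: 0.0299
gripper_force: 30.0
```

carry_out([
  [0,0,0,0,0,0],
  [0,0,0,0,0,0],
  [0,0,0,0,0,0],
])

```text
clock: 9.88
tool_pos: [0.5833, -0.046, 0.1537]
orientation: [-179.9, -0.0, -77.2]
force: [-0.5, 0.9, -0.6]
opening: 0.0294
gripper_force: 30.0
```

Run:
```python
from h import *
T=pose();print(T.round(4).tolist())
w,cw=snap('wrist');d,cd=snap('side')
a=np.radians(12.8);ex=np.array([np.cos(a),np.sin(a)]);ey=np.array([-ex[1],ex[0]]);c=np.array([.583,-.049])
for im,k in((w,cw),(d,cd)):
    q=[proj([*(c+.031*(sx*ex+sy*ey)),.05],k)[0] for sx,sy in((-1,-1),(1,-1),(1,1),(-1,1))]
    cv2.polylines(im,[np.array(q).round().astype(np.int32)],True,(255,0,255),1)
u,v=proj([*c,.1],cd)[0].astype(int)
s=cv2.resize(d[v-45:v+55,u-50:u+50],(400,400),interpolation=cv2.INTER_CUBIC)
cv2.imwrite('pics/p1.png',np.hstack([cv2.resize(w[:300,130:430],(400,400)),s])[:,:,::-1])
```

```text
[[0.2213, -0.9752, 0.0021, 0.5833], [-0.9752, -0.2213, 0.0003, -0.046], [0.0001, -0.0022, -1.0, 0.1537], [0.0, 0.0, 0.0, 1.0]]
```

View pics/p1.png

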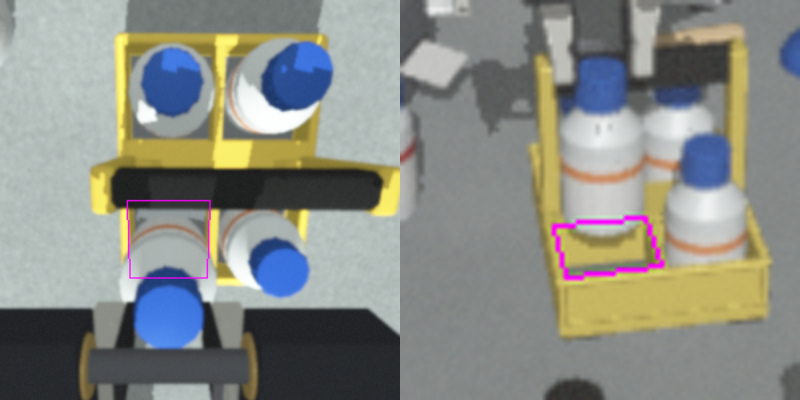

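The well outline matches in both views and the bottle is centred over it; lowering.

carry_out([
  [0,0,0.01,0,0,0],
  [0,0,0.02,0,0,0],
  [0,0,0.03,0,0,0],
  [0,0,0.04,0,0,0],
  [0,0,0.048,0,0,0],
  [0,0,0.054,0,0,0],
  [0,0,0.057,0,0,0],
  [0,0,0.057,0,0,0],
])

```text
clock: 10.98
tool_pos: [0.5826, -0.0462, 0.0953]
orientation: [180.0, -0.0, -77.2]
force: [0.6, -0.2, -0.9]
opening: 0.0296
gripper_force: 30.0
```

carry_out([
  [0,0,0.001,0,0,0],
  [0,0,0.002,0,0,0],
  [0,0,0.003,0,0,0],
  [0,0,0.003,0,0,0],
])

```text
clock: 11.48
tool_pos: [0.5825, -0.0461, 0.0923]
orientation: [180.0, 0.0, -77.2]
force: [0.2, 0.0, -1.1]
opening: 0.0297
gripper_force: 30.0
```

carry_out([
  [0,0,0.0005,0,0,0],
  [0,0,0.001,0,0,0],
  [0,0,0.0015,0,0,0],
  [0,0,0.0015,0,0,0],
])

```text
clock: 11.98
tool_pos: [0.5829, -0.0461, 0.0913]
orientation: [-180.0, -0.0, -77.2]
force: [-1.0, -0.0, 4.1]
opening: 0.0301
gripper_force: 30.0
```

Contact with the floor (4 N). Open part way and rise.

carry_out([
  [0,0,0,0,0,0],
  [0,0,0,0,0,0],
  [0,0,0,0,0,0],
  [0,0,0,0,0,0],
  [0,0,0,0,0,0],
], grip=0.08)

```text
clock: 12.6
tool_pos: [0.5825, -0.0462, 0.0908]
orientation: [180.0, -0.0, -77.2]
force: [0.6, 0.1, 0.5]
opening: 0.0472
gripper_force: 0.0
```

carry_out([
  [0,0,-0.01,0,0,0],
  [0,0,-0.03,0,0,0],
  [0,0,-0.06,0,0,0],
  [0,0,-0.1,0,0,0],
  [-0.01,0,-0.14,0,0,0],
  [-0.02,0,-0.175,0,0,0],
  [-0.03,0,-0.195,0,0,0],
  [-0.03,0,-0.2,0,0,0],
])

```text
clock: 13.6
tool_pos: [0.5764, -0.0165, 0.2931]
orientation: [-179.8, 0.0, -77.2]
force: [-0.0, -0.7, -0.4]
opening: 0.0473
gripper_force: 0.0
```

carry_out([
  [0,0,0,0,0,0],
  [0,0,0,0,0,0],
])

```text
clock: 13.85
tool_pos: [0.5754, -0.0173, 0.2897]
orientation: [179.9, 0.0, -77.2]
force: [-0.1, -0.2, -0.6]
opening: 0.0472
gripper_force: 0.0
```

Run:
```python
from h import *
T=pose();print(T.round(4).tolist(),telemetry.get_obs()['joint_pos'].round(0))
w,cw=snap('wrist','w5.png');d,cd=snap('side')
for b in blobs(w,(100,100,50),(130,255,255),150)[0]: print(b,onplane([b[0]],cw,.118).round(4).tolist())
# handle: dark region enclosed near predicted centre
c=np.array([.5615,-.1075]); u,v=proj([*c,.165],cw)[0]; print('handle px',u,v)
g=cv2.cvtColor(w,cv2.COLOR_RGB2HSV)[...,2]; m=(g<75).astype(np.uint8); n,l,s,_=cv2.connectedComponentsWithStats(m)
k=l[int(v)-3,int(u)]; print(s[k]); r=cv2.minAreaRect(np.argwhere(l==k)[:,::-1].astype(np.float32)); B=cv2.boxPoints(r)
P=onplane(B,cw,.165); print(r,P.round(4).tolist(),P.mean(0).round(4))
cv2.polylines(w,[B.astype(np.int32)],True,(255,0,255),1)
u,v=proj([*c,.1],cd)[0].astype(int)
cv2.imwrite('pics/p2.png',np.hstack([cv2.resize(w,(400,300)),cv2.resize(d[v-60:v+60,u-80:u+80],(400,300))])[:,:,::-1])
```

```text
[[0.2208, -0.9753, -0.0019, 0.5754], [-0.9753, -0.2208, -0.0003, -0.0173], [-0.0001, 0.002, -1.0, 0.2897], [0.0, 0.0, 0.0, 1.0]] [ 18.   9.  -4.  -0. -78.  -5.]
([118.8, 12.6], [87, 0, 60, 31, 1436]) [[0.7558, -0.152, 0.118]]
([315.1, 46.4], [300, 31, 31, 33, 747]) [[0.5404, -0.1676, 0.118]]
([255.9, 48.8], [242, 33, 29, 33, 703]) [[0.6043, -0.1507, 0.118]]
([51.9, 128.4], [36, 117, 32, 24, 598]) [[0.8231, -0.0115, 0.118]]
([254.9, 142.0], [243, 129, 25, 27, 523]) [[0.5826, -0.0497, 0.118]]
([309.6, 142.6], [297, 130, 26, 27, 551]) [[0.5172, -0.0637, 0.118]]
([57.3, 160.6], [20, 147, 74, 31, 1340]) [[0.8159, 0.0269, 0.118]]
([30.3, 190.0], [16, 179, 30, 23, 514]) [[0.8478, 0.073, 0.118]]
([97.9, 201.3], [88, 191, 18, 22, 318]) [[0.7638, 0.0697, 0.118]]
([41.1, 212.5], [30, 204, 26, 21, 314]) [[0.8342, 0.1013, 0.118]]
([47.7, 320.3], [42, 312, 13, 17, 156]) [[0.8219, 0.2717, 0.118]]
handle px 287.6871451948213 96.58796076589122
[ 231   88  116   17 1865]
((288.5, 96.0), (16.0, 115.0), 90.0) [[0.6193, -0.1028, 0.165], [0.5063, -0.1283, 0.165], [0.5015, -0.1136, 0.165], [0.6162, -0.0877, 0.165]] [ 0.5608 -0.1081  0.165 ]
```

View pics/p2.png

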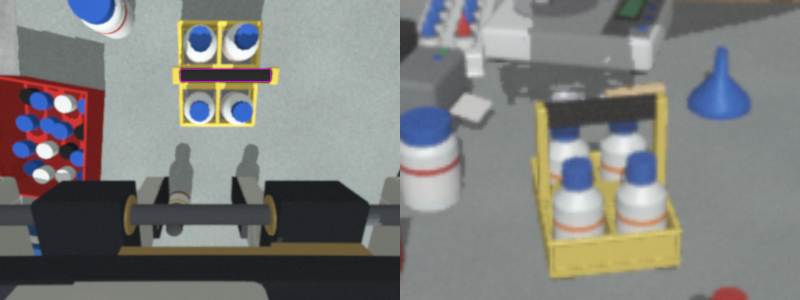

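All four bottles stand in their wells; handle centre (0.561, -0.108), aligned with the tool. Turn 90° and move above it.

carry_out([
  [0.01,0.004,0,0,0,0.1],
  [0.022,0.009,0,0,0,0.25],
  [0.035,0.014,0,0,0,0.4],
  [0.048,0.019,0,0,0,0.55],
  [0.06,0.024,0,0,0,0.7],
  [0.072,0.029,0,0,0,0.85],
  [0.08,0.032,0,0,0,1.0],
  [0.085,0.034,0,0,0,1.15],
])

```text
clock: 14.95
tool_pos: [0.5613, -0.108, 0.2902]
orientation: [180.0, -0.1, -143.4]
force: [0.3, 0.4, 0.2]
opening: 0.0472
gripper_force: 0.0
```

carry_out([
  [0,0,0,0,0,0.14],
  [0,0,0,0,0,0.28],
  [0,0,0,0,0,0.38],
  [0,0,0,0,0,0.42],
  [0,0,0,0,0,0.42],
  [0,0,0,0,0,0.42],
  [0,0,0,0,0,0.42],
])

```text
clock: 15.82
tool_pos: [0.5615, -0.1074, 0.2907]
orientation: [180.0, -0.0, -167.2]
force: [-1.0, -0.7, -0.6]
opening: 0.0473
gripper_force: 0.0
```

Run:
```python
from h import *
T=pose();print(T.round(4).tolist(),telemetry.get_obs()['joint_pos'].round(0))
w,cw=snap('wrist','w6.png')
for b in blobs(w,(100,100,50),(130,255,255),150)[0]:
    p=onplane([b[0]],cw,.118)[0]
    if np.hypot(p[0]-.561,p[1]+.108)<.1: print(b,p.round(4))
d=np.array([.5608,-.1081,.165])-T[:3,3]; print('tool delta',(T[:3,:3].T@d).round(4))
```

```text
[[-0.975, -0.2224, -0.0002, 0.5615], [-0.2224, 0.975, -0.0, -0.1074], [0.0002, 0.0, -1.0, 0.2907], [0.0, 0.0, 0.0, 1.0]] [  9.   8.  -4.   0. -78. -86.]
([211.7, 140.8], [199, 128, 26, 27, 536]) [ 0.5388 -0.168   0.118 ]
([298.8, 141.5], [286, 129, 27, 26, 542]) [ 0.5159 -0.0637  0.118 ]
([216.2, 192.0], [204, 179, 25, 27, 505]) [ 0.6021 -0.1505  0.118 ]
([295.6, 193.3], [284, 180, 25, 27, 516]) [ 0.581  -0.0502  0.118 ]
tool delta [ 0.0009 -0.0006  0.1257]
```

carry_out([
  [0.001,-0.001,0.02,0,0,0],
  [0.001,-0.001,0.05,0,0,0],
  [0.001,-0.001,0.08,0,0,0],
  [0.001,-0.001,0.105,0,0,0],
  [0.001,-0.001,0.125,0,0,0],
  [0.001,-0.001,0.14,0,0,0],
  [0.001,-0.001,0.152,0,0,0],
  [0.001,-0.001,0.158,0,0,0],
])

```text
clock: 16.88
tool_pos: [0.5608, -0.1085, 0.1324]
orientation: [-180.0, -0.0, -167.2]
force: [-0.8, -0.6, 0.0]
opening: 0.0471
gripper_force: 0.0
```

carry_out([
  [0,0,0,0,0,0],
  [0,0,0,0,0,0],
])

```text
clock: 17.12
tool_pos: [0.5613, -0.1085, 0.1335]
orientation: [-180.0, 0.1, -167.2]
force: [-0.5, -0.9, 0.5]
opening: 0.0477
gripper_force: 0.0
```

carry_out([
  [0,0,0,0,0,0],
  [0,0,0,0,0,0],
  [0,0,0,0,0,0],
  [0,0,0,0,0,0],
  [0,0,0,0,0,0],
  [0,0,0,0,0,0],
], grip=-1)

```text
clock: 17.88
tool_pos: [0.5608, -0.1083, 0.1329]
orientation: [180.0, 0.0, -167.2]
force: [-0.9, 3.8, 1.7]
opening: 0.0175
gripper_force: 30.0
```

carry_out([
  [0,0,-0.001,0,0,0],
  [0,0,-0.003,0,0,0],
  [0,0,-0.006,0,0,0],
  [0,0,-0.01,0,0,0],
  [0,0,-0.015,0,0,0],
  [0,0,-0.02,0,0,0],
  [0,0,-0.025,0,0,0],
  [0,0,-0.03,0,0,0],
])

```text
clock: 18.88
tool_pos: [0.5608, -0.1085, 0.1633]
orientation: [180.0, 0.0, -167.2]
force: [-0.3, 0.3, -7.8]
opening: 0.0175
gripper_force: 30.0
```

carry_out([
  [0,0,-0.006,0,0,0],
  [0,0,-0.014,0,0,0],
  [0,0,-0.024,0,0,0],
  [0,0,-0.036,0,0,0],
  [0,0,-0.048,0,0,0],
  [0,0,-0.058,0,0,0],
  [0,0,-0.066,0,0,0],
  [0,0,-0.07,0,0,0],
])

```text
clock: 19.88
tool_pos: [0.561, -0.1085, 0.2334]
orientation: [-180.0, 0.0, -167.2]
force: [0.2, 0.4, -7.7]
opening: 0.0171
gripper_force: 30.0
```

carry_out([
  [0,0,0,0,0,0],
  [0,0,0,0,0,0],
  [0,0,0,0,0,0],
  [0,0,0,0,0,0],
])

```text
clock: 20.38
tool_pos: [0.5608, -0.1085, 0.2326]
orientation: [180.0, -0.0, -167.2]
force: [0.1, -0.1, -7.9]
opening: 0.0173
gripper_force: 30.0
```

Run:
```python
from h import *
T=pose();o=telemetry.get_obs();print(T[:3,3],o['orientation'],o['force'],o['moment'],o['opening'])
w,cw=snap('wrist');d,cd=snap('side')
for b in blobs(w,(100,100,50),(130,255,255),150)[0]:
    p=onplane([b[0]],cw,.218)[0]
    if np.hypot(p[0]-.561,p[1]+.108)<.1: print(b,p.round(4))
u,v=proj([.561,-.108,.19],cd)[0].astype(int); v=max(v,70)
cv2.imwrite('pics/p3.png',np.hstack([cv2.resize(w,(400,300)),cv2.resize(d[v-70:v+80,u-100:u+100],(400,300))])[:,:,::-1])
```

```text
[ 0.56077157 -0.10850961  0.23264531] [ 1.79997738e+02 -1.99560143e-02 -1.67176944e+02] [ 0.06059629 -0.13486465 -7.89924333] [-0.0510028  -0.11833055  0.0064954 ] 0.01732799688070013
([181.3, 169.0], [157, 145, 50, 49, 1788]) [ 0.5382 -0.1675  0.218 ]
([330.7, 169.7], [306, 146, 50, 49, 1828]) [ 0.5154 -0.0648  0.218 ]
```

View pics/p3.png

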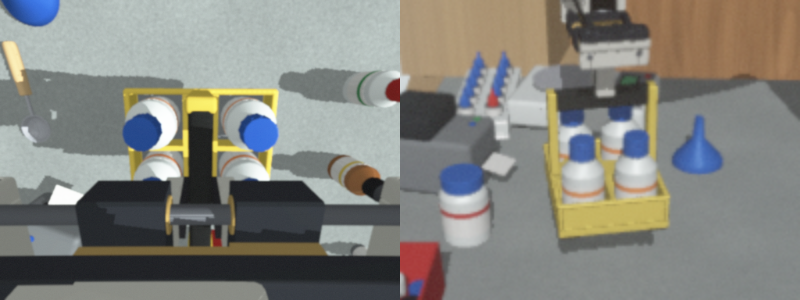

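The carrier hangs level and still with all four bottles in their wells.

```bash
python3 -c "
from plant import workorder; print(workorder.close_job())"
```

```text
the job is handed in; nothing more can be done
None
```

The spare bottle is in the empty well, and the arm is holding the full carrier by its handle, level and still about 10 cm above the bench with all four bottles in place; I handed the job in at about 20 s. My first grip on the spare's cap missed because it was too high; the second, 10 mm lower, held, and the bottle stayed standing throughout.

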